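# Comb stirring rods into a grooved tray

### The job

Take the standing rake by its upright grip, set its teeth down on the flat landing at one end of the grooved tray, and comb it across the grooves to the far wall, keeping the teeth bearing lightly on the ribs all the way, so that all three white stirring rods drop fully into grooves and lie parallel. Press with only a few newtons (25 N is far too much), do not handle the rods with the fingers, leave the things around the tray where they are, and finish by standing the rake upright on the bench beside the tray.

Things in the scene. Friction and masses are not known exactly. Their poses are not given: they have to be found in the camera images.
- tray: Fixed open grey plastic tray, 122 mm (x) by 203 mm (y), 27 mm high, walls 6 mm; origin at the middle of its underside, z up. Nine grooves run along its x, every 17 mm in y from -95 mm (inner face of the far wall) to +58 mm: 13 mm wide, floor at z = 5 mm, with 4 mm rounded ribs between, crests at z = 15 mm. All rigid: half a millimetre too low already presses hard, so touch down by feel at 5 mm/s.
- tray_landing (a point): Middle of the flat landing inside the tray's +y end, at the height of the landing's surface, which is level with the rib crests; the landing is 110 mm (x) by 38 mm (y), 15 mm above the tray's underside. Axes as the tray's: combing goes from here along -y to the far wall, whose inner face is 172 mm away.
- rake_grip (a point): Loose rake, 140 g, 94 mm long (x), 85 mm high, standing on its teeth: aluminium bar with five teeth below, each 13 mm wide, 24 mm deep (y), 18 mm long, 7 mm gaps; black upright grip on its middle, 30 mm (x) by 18 mm (y), 28 to 85 mm above the teeth's underside. Point: middle of the grip, 62 mm above that underside; x along the bar, z up. Pinch the 18 mm from above.
- rake_foot (a point): Point of the rake at the middle of the underside of its teeth, axes as rake_grip. The teeth are deeper (24 mm) than a groove is wide, so they ride over the ribs.
- rod_0_mid (a point): Centre of a loose white stirring rod with round ends, 9 mm thick, 90 mm long, 18 g; x along the rod. At the start it lies on the rib crests, askew to the grooves; fully in a groove its centre is 9.5 mm above the tray's underside. A rod can catch under or before the teeth; then lift the rake 2 mm, back off 10 mm and come again.
- rod_1_mid (a point): Centre of a loose white stirring rod with round ends, 9 mm thick, 90 mm long, 18 g; x along the rod. At the start it lies on the rib crests, askew to the grooves; fully in a groove its centre is 9.5 mm above the tray's underside. A rod can catch under or before the teeth; then lift the rake 2 mm, back off 10 mm and come again.
- rod_2_mid (a point): Centre of a loose white stirring rod with round ends, 9 mm thick, 90 mm long, 18 g; x along the rod. At the start it lies on the rib crests, askew to the grooves; fully in a groove its centre is 9.5 mm above the tray's underside. A rod can catch under or before the teeth; then lift the rake 2 mm, back off 10 mm and come again.
- timer: Bystander: white bench timer, 33 x 52 x 47 mm, origin at the middle of its underside.
- dish_closed: Bystander: closed culture dish, 60 mm across, 15 mm high, origin at the middle of its underside.
- dish_open: Bystander: clear open dish, 60 mm across, 13 mm high, origin at the middle of its underside.
- marker_blue: Bystander: marker pen with a blue cap, lying, 12 x 134 x 13 mm, origin at the middle of its underside.
Not all that is in view belongs to the job. Leave any orange look-alike of the part that bears rod_2_mid alone.

How it is judged:
By the outcome, as a careful person would: the job done as asked, in the order asked, and still so for the second after the job is handed in, with the robot touching nothing.
It also fails if it takes over 69 s, if anything falls off the work surface, if the arm or the gripper's body presses on something with over 40 N, if the wrist force passes 120 N, or if a joint passes its speed limit or range.

### The arm

A 6-joint arm with a two-finger parallel gripper is mounted at the origin on a cart in front of the work surface, level with it; the furniture and walls round the work are solid. World frame = base frame: x ahead of the robot, y to its left, z up, the work surface at z = 0. Lengths are in m, angles in degrees, forces in N, time in s.
With the tool pointing down it reaches from about 0.35 to 0.875 m from the base axis. Payload 4.2 kg.
Tool frame: the origin (TCP) lies on the front face of the gripper's body, between the roots of the fingers; the fingertips stand finger_overhang ahead of it and the grasp point (between the pads) lies 51 mm ahead of it (finger_overhang is the distance from the TCP to the fingertips, in m); z points along the fingers, y is the line along which they close (so a half turn about z gives the same grasp; the last joint's range is limited). The gripper opens to 87 mm and grips with 3 to 60 N. Pads are 19 mm wide; open, the fingers measure 117 mm over their backs; the gripper's body (75 mm by 190 mm) begins 51 mm behind the grasp point.
Start: joints at [-54.912, 22.042, 0.453, 0, -68.411, -14.817], TCP at [0.217, -0.586, 0.292] pointing down, gripper open.
Joint ranges: [-179.83, 179.83], [-69.29, 118.12], [-61.27, 80.66], [-181.25, 117.63], [-171.15, -9.14], [-177.46, 177.46]. Speed limits (degrees/s): [159.86, 159.86, 180, 180, 180, 180].

### API

Orientations are given as a 3x3 rotation matrix whose columns are the frame's x, y, z axes.
In Python, from station import sense, capture, camera_model, finish_job, finger_overhang gives the robot as it stands. The module is installed in compiled form; this text tells all that it offers.
- The arm moves only by the tool jog_arm, never from a script. Its argument "rows" is a list that holds one entry, the list of rows, each a list of 4 numbers: the shift along the tool's x, y, z in m, then the turn about the tool's z in rad. A call has 1 to 20 rows; each row shifts and turns the commanded pose from where the row before left it, along the tool's axes as they then stand; what a row does not reach is not made up. A row lasts 1/8 s, in which the tool goes at most 62.5 mm and 10.7 degrees, less where a joint would pass 70% of its speed; a pose out of reach is approached as far as the arm can. A call is refused whole if a number of a shift passes 0.0625 or a number of a turn 0.188, either way. A call with a gripper value outside its range is refused whole. "claw" is the opening, from 0 (shut) to 1 (fully open), set as the call begins (left out, the last holds). The fingers move at their own pace and stop on an object; the grip force is fixed at half the most. Time passes only in rows, so rows that do not move let the fingers close. It gives the time, the measured TCP pose, the force, the opening and the grip force at its end, in the units of the state.
- sense(): the state, without advancing time (a new reading comes with each control period).
- capture(name): name is "scene" or "top" or "wrist"; returns the picture (420x560x3 uint8, red, green, blue); there is no depth.
- camera_model(name): a dict with "fovy" (degrees; the focal length in pixels is half the picture's height over the tangent of half this angle, whatever the lens; pixels are square), "cx", "cy" (the principal point, pixels), "k1" (the pictures are not rectified: a ray, as slopes to the right and down, at radius r is drawn at 1 + k1 r^2 times it, then the intrinsics apply), "eye" and "rotation" of the camera in the world. Camera axes: x right, y down, z forward; pixel columns grow to the right and rows downward; lengths in m; the calibration is good to about 2 mm. A picture is of the moment at which its call begins: read the wrist's pose just before it. camera_model takes no time and is no camera call; for the wrist camera it gives the pose at the moment of the call.
- finish_job(): hands the job in; it is judged then, once.
The state is a dict: "time_s": time; "joints": joint angles; "joint_velocities": joint speeds; "effort": joint torques, N m; "tcp_pos": TCP position; "ee_rot": TCP orientation; "wrist_force": force on the tool from outside, world axes, zero at the start; "moment": the same for the moment, N m; "gripper_width": opening from 0.0 (shut) to 1.0 (fully open); "gripper_force": force on a finger pad.
Only numpy, scipy, OpenCV 4.12 (cv2) and the standard library are available. Lean on these libraries where they do the work, as an engineer would, in place of code of your own. Each camera call takes 0.05 s, during which the arm holds its last target. There are 200 camera calls.

## Working session

There is one attempt and no reset: what is moved stays moved. The work goes in short steps, Python scripts to look and compute and a tool call to move; the robot and the scene stay as the last step left them, time stands still between calls to the robot, and variables do not carry over. Pictures are saved under pics/ and viewed, at most 10 in all, crops included, and the job is handed in when it is done.

Besides the shell and the picture viewer there is one more tool, called as name([rows], argument=value, ...), one row to a line, values as JSON. jog_arm: Moves the arm, as the interface text tells. Its arguments: {"type":"object","properties":{"rows":{"type":"array"},"claw":{"type":"number"}},"required":["rows"]}

```bash
mkdir -p pics; cat > h.py <<'E'
import numpy as np, cv2
from station import sense, capture, camera_model, finish_job, finger_overhang
def ray(m,u,v):
    f=210/np.tan(np.radians(m['fovy'])/2)
    d=np.array([(u-m['cx'])/f,(v-m['cy'])/f]); s=d.copy()
    for _ in range(20): s=d/(1+m['k1']*(s@s))
    r=np.array(m['rotation'])@np.array([s[0],s[1],1]); return np.array(m['eye']),r
def onz(m,u,v,z):
    e,r=ray(m,u,v); return e+r*(z-e[2])/r[2]
def proj(m,p):
    c=np.array(m['rotation']).T@(np.array(p)-np.array(m['eye'])); s=c[:2]/c[2]; f=210/np.tan(np.radians(m['fovy'])/2)
    return s*(1+m['k1']*(s@s))*f+[m['cx'],m['cy']]
E
python3 - <<'E'
from h import *
print(finger_overhang); s=sense(); print(s)
for n in ['scene','top']:
    im=capture(n); cv2.imwrite(f'pics/{n}0.png',im[:,:,::-1]); print(n,camera_model(n))
    np.save(f'{n}0.npy',im)
E
```

```text
0.0697
{'time_s': 0.0, 'joints': array([-5.49128555e+01,  2.20911609e+01,  3.78896206e-01, -3.04371934e-02,
       -6.84104885e+01, -1.48178071e+01]), 'joint_velocities': array([-0.02714046, -0.02052174, -0.09044491,  0.0605251 ,  0.00824955,
        0.01516366]), 'effort': array([-4.22237745e-04, -3.90666676e+01,  1.87402904e+01,  4.21997800e+00,
        1.09535680e-02, -1.87632600e-04]), 'tcp_pos': array([ 0.21640315, -0.5858532 ,  0.29114544]), 'ee_rot': array([[-9.38142320e-01, -3.46248903e-01, -8.27299051e-04],
       [-3.46249885e-01,  9.38140111e-01,  2.03701685e-03],
       [ 7.08075737e-05,  2.19746391e-03, -9.99997583e-01]]), 'wrist_force': array([ 0.28660396,  0.01935361, -0.67081138]), 'moment': array([ 0.03901109, -0.02454716,  0.01047027]), 'gripper_force': 0.0, 'gripper_width': 1.0027754102414692}
scene {'fovy': 48.37739396868512, 'cx': 274.020554382591, 'cy': 205.3059211900786, 'k1': -0.011366982992027836, 'eye': array([-0.01751874,  0.81626383,  0.55029398]), 'rotation': array([[-0.75288748, -0.33875471,  0.56427448],
       [-0.65788339,  0.36299357, -0.65986749],
       [ 0.01870521, -0.86803278, -0.49615441]])}
top {'fovy': 44.5887774073676, 'cx': 270.9021479478906, 'cy': 210.69540136103186, 'k1': -0.13170025971771784, 'eye': array([0.26626046, 0.20529058, 1.22744009]), 'rotation': array([[ 0.02092811, -0.98198387,  0.1878023 ],
       [-0.99977871, -0.02015471,  0.00602696],
       [-0.00213328, -0.18788687, -0.98218836]])}
```

View pics/top0.png

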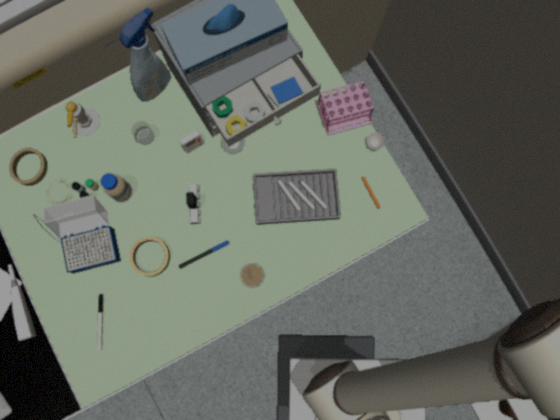

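View pics/scene0.png

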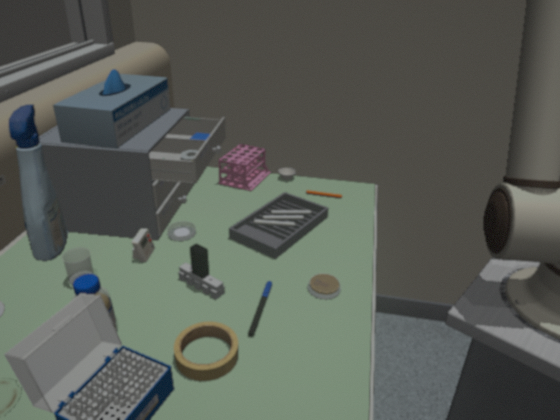

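The top view shows the tray at about (296,196), with its landing at the left (world +y) end and three rods at x 285–325. The rake is at (194,203), left of the landing, with its bar along the image's vertical. The blue marker is at (204,254), the closed dish at (252,275), the timer at (191,142) and the open dish at (232,145).

```bash
python3 - <<'E'
from h import *
im=np.load('top0.npy'); m=camera_model('top')
cv2.imwrite('pics/topcrop.png',cv2.resize(im[130:270,165:365],None,fx=4,fy=4,interpolation=cv2.INTER_CUBIC)[:,:,::-1])
def rect(mask,z,lo=30):
    n,l,st,c=cv2.connectedComponentsWithStats(mask.astype(np.uint8))
    for i in range(1,n):
        if st[i,4]<lo: continue
        ys,xs=np.where(l==i); p=np.array([onz(m,x,y,z)[:2] for x,y in zip(xs,ys)],np.float32)
        print(c[i].round(1),st[i,4],[np.round(a,3) for a in cv2.minAreaRect(p)])
hsv=cv2.cvtColor(im,cv2.COLOR_RGB2HSV); H,S,V=[hsv[...,i].astype(int) for i in range(3)]
print('colors',im[180,258],im[195,265],im[203,194],im[185,194],im[160,300],im[195,290])
roi=np.zeros(im.shape[:2],bool); roi[130:270,165:365]=1
print('tray z.027');rect(roi&(V<105)&(S<60),.027,100)
print('bright z.02');rect(roi&(V>140)&(S<40),.02,20)
E
```

```text
colors [111 110 111] [114 111 112] [11 16 15] [153 154 153] [142 155 134] [143 144 142]
tray z.027
[232.4 135.7] 260 [array([0.677, 0.314]), array([0.039, 0.116]), np.float64(0.959)]
[192.1 144.4] 161 [array([0.659, 0.409]), array([0.024, 0.051]), np.float64(31.454)]
[300.4 196.4] 2064 [array([0.531, 0.154]), array([0.122, 0.202]), np.float64(5.011)]
[191.6 200. ] 169 [array([0.518, 0.402]), array([0.04 , 0.031]), np.float64(3.052)]
[195.1 258.4] 149 [array([0.378, 0.389]), array([0.01 , 0.085]), np.float64(28.91)]
bright z.02
[261.5 200.8] 21234 [array([0.529, 0.23 ]), array([0.346, 0.497]), np.float64(1.122)]
[335.7 131.2] 23 [array([0.702, 0.054]), array([0.004, 0.038]), np.float64(16.08)]
[234.4 145.6] 30 [array([0.658, 0.306]), array([0.009, 0.022]), np.float64(36.288)]
[289.2 195.2] 68 [array([0.538, 0.171]), array([0.082, 0.005]), np.float64(35.8)]
[301.3 194.7] 71 [array([0.538, 0.14 ]), array([0.083, 0.005]), np.float64(45.159)]
[313.7 194.2] 70 [array([0.54, 0.11]), array([0.083, 0.005]), np.float64(42.746)]
```

View pics/topcrop.png

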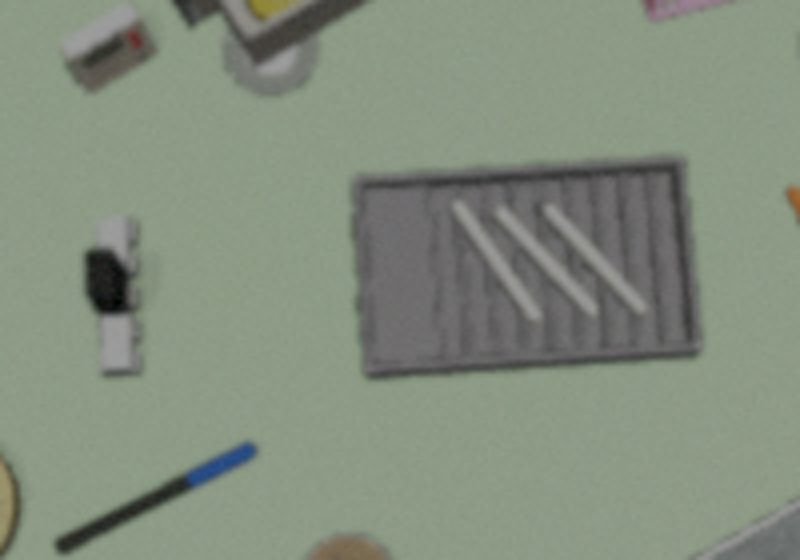

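The tray measures 122×202 mm, which matches the given size. It is centred at (0.531, 0.154) with yaw +5°, and its landing is at about (0.524, 0.231). The rake is near (0.512, 0.397). I'm moving above the rake.

jog_arm([
  [[0,0,0,0.15],[0,0,0,0.15],[-0.019,0.053,0,0],[-0.019,0.053,0,0],[-0.019,0.053,0,0],[-0.019,0.053,0,0],[-0.019,0.053,0,0],[-0.019,0.053,0,0],[-0.019,0.053,0,0],[-0.019,0.053,0,0],[-0.019,0.053,0,0],[-0.019,0.053,0,0],[-0.019,0.053,0,0],[-0.019,0.053,0,0],[-0.019,0.053,0,0],[-0.019,0.053,0,0],[-0.019,0.053,0,0],[-0.019,0.053,0,0],[-0.019,0.053,0,0],[0,0,0,0]],
], claw=1)

```text
time_s: 2.6
tcp_pos: [0.491, 0.3338, 0.2903]
ee_rot: [[-0.998, -0.056, -0.001], [-0.056, 0.998, -0.001], [0.002, -0.001, -1.0]]
wrist_force: [-0.4, -0.5, -0.6]
gripper_width: 0.999
gripper_force: 0.0
```

```bash
python3 - <<'E'
from h import *
s=sense(); print(s['tcp_pos'],s['ee_rot'],s['joints'],s['wrist_force'])
m=camera_model('wrist'); im=capture('wrist'); np.save('w1.npy',im); np.save('w1m.npy',m,allow_pickle=True)
cv2.imwrite('pics/w1.png',im[:,:,::-1]); print(m)
E
```

```text
[0.49099205 0.3338212  0.29025241] [[-0.99840373 -0.0564602  -0.00149374]
 [-0.05645814  0.99840401 -0.00138545]
 [ 0.00156958 -0.0012989  -0.99999792]] [ 4.98191484e+01  1.91281149e+01 -4.23347985e+00 -1.54236323e-02
 -6.67542733e+01 -1.36576450e+02] [-0.44255632 -0.54851041 -0.61346352]
{'fovy': 60.808366028451914, 'cx': 274.78443190098693, 'cy': 212.49726870055918, 'k1': -0.031252214434463736, 'eye': array([0.40959815, 0.32875118, 0.38240262]), 'rotation': array([[-0.05690593,  0.95437562,  0.2931363 ],
       [ 0.99837618,  0.05516015,  0.01422553],
       [-0.00259295,  0.29346981, -0.95596482]])}
```

View pics/w1.png

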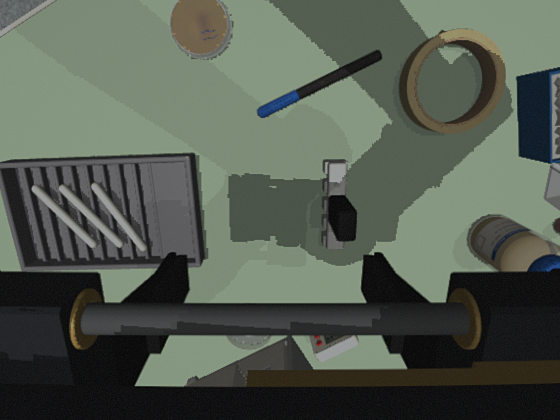

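The wrist view shows the rake with its bar at (327–346, 160–248) and its black grip at (330–356, 196–240). The tray with its landing is at the left, and the way to the rake is clear. I'll take an enlarged crop to measure it.

```bash
python3 - <<'E'
from h import *
im=np.load('w1.npy'); m=np.load('w1m.npy',allow_pickle=True).item()
cv2.imwrite('pics/w1c.png',cv2.resize(im[150:258,310:374],None,fx=5,fy=5,interpolation=cv2.INTER_NEAREST)[:,:,::-1])
g=im.max(2)<45; roi=np.zeros(g.shape,bool); roi[150:258,310:374]=1
n,l,st,c=cv2.connectedComponentsWithStats((g&roi).astype(np.uint8)); i=1+st[1:,4].argmax(); print(st[i],c[i])
cn=cv2.findContours((l==i).astype(np.uint8),0,2)[0][0]; ap=cv2.approxPolyDP(cv2.convexHull(cn),1.5,True)[:,0]
for p in ap: print(p,onz(m,*p,.028)[:2].round(4),onz(m,*p,.085)[:2].round(4))
E
```

```text
[ 327  195   30   46 1100] [341.88090909 217.51909091]
[332 195] [0.4962 0.3913] [0.4823 0.3812]
[344 195] [0.4955 0.4035] [0.4817 0.3915]
[356 212] [0.5129 0.418 ] [0.4963 0.4037]
[355 238] [0.5416 0.4205] [0.5204 0.4058]
[353 240] [0.544  0.4187] [0.5224 0.4042]
[338 240] [0.5449 0.4028] [0.5231 0.3909]
[327 220] [0.5233 0.3889] [0.505  0.3792]
[328 198] [0.4996 0.3875] [0.4852 0.3781]
```

View pics/w1c.png

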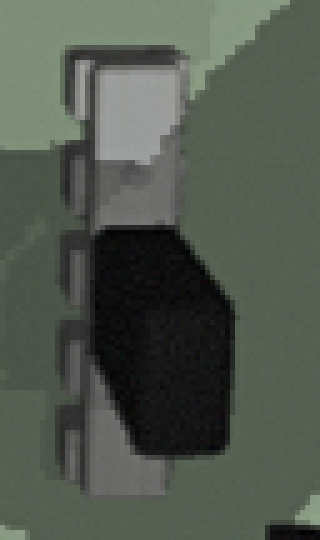

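```bash
python3 - <<'E'
from h import *
m=np.load('w1m.npy',allow_pickle=True).item()
P=lambda x,y,z: onz(m,310+x/5-.5,150+y/5-.5,z)[:2]
a,b,c,d=P(92,65,.028),P(188,65,.028),P(166,493,.028),P(85,493,.028)
print('bar',a,b,c,d); print('mid',(a+b+c+d)/4,'len',np.linalg.norm((c+d-a-b)/2),'w',np.linalg.norm(a-b),np.linalg.norm(c-d))
for v in ((d-a),(c-b),(c+d-a-b)): print('yaw',np.degrees(np.arctan2(v[1],v[0])))
e,f,g=P(138,455,.085),P(230,455,.085),P(236,308,.085)
print('grip',e,f,g,np.linalg.norm(e-f),np.linalg.norm(f-g),'mid',(e+g)/2); v=f-g; print(np.degrees(np.arctan2(v[1],v[0])))
E
```

```text
bar [0.46331418 0.38378405] [0.46218879 0.40286976] [0.55384924 0.40881095] [0.55483572 0.39149192]
mid [0.50854698 0.39673917] len 0.09184489123179151 w 0.01911886605336162 0.01734709398938917
yaw 4.8140473469613445
yaw 3.708569454594132
yaw 4.261286551631228
grip [0.52365494 0.39011245] [0.52272002 0.40652332] [0.49541703 0.40418279] 0.01643747741884305 0.027403133340927744 mid [0.50953598 0.39714762]
4.8996620676061875
```

jog_arm([
  [[-0.0054,0.0155,0,-0.0055],[-0.0054,0.0155,0,-0.0055],[-0.0054,0.0155,0,-0.0055],[-0.0053,0.0155,0,-0.0055],[0,0,0.025,0],[0,0,0.025,0],[0,0,0.025,0],[0,0,0.025,0],[0,0,0.025,0],[0,0,0,0],[0,0,0,0]],
])

```text
time_s: 4.03
tcp_pos: [0.5089, 0.3948, 0.1683]
ee_rot: [[-0.997, -0.076, 0.001], [-0.076, 0.997, 0.001], [-0.001, 0.001, -1.0]]
wrist_force: [-0.1, 0.2, 0.3]
gripper_width: 1.0
gripper_force: 0.0
```

```bash
python3 - <<'E'
from h import *
s=sense(); print(s['time_s'],s['tcp_pos'],s['ee_rot'],s['wrist_force'])
m=camera_model('wrist'); im=capture('wrist'); np.save('w2.npy',im); np.save('w2m.npy',m,allow_pickle=True)
cv2.imwrite('pics/w2.png',im[:,:,::-1]); print(proj(m,[.509,.397,.085]),proj(m,[.462,.393,.028]),proj(m,s['tcp_pos']+s['ee_rot']@[0,0,.051]))
E
```

```text
4.025 [0.50886086 0.39477349 0.16825154] [[-9.97091331e-01 -7.62028749e-02  1.41374492e-03]
 [-7.62015682e-02  9.97091975e-01  9.56340951e-04]
 [-1.48250964e-03  8.45829693e-04 -9.99998543e-01]] [-0.13483066  0.15168472  0.31866   ]
[280.19600866 262.10253165] [278.70146101 157.9941934 ] [276.38026766 292.32409115]
```

View pics/w2.png

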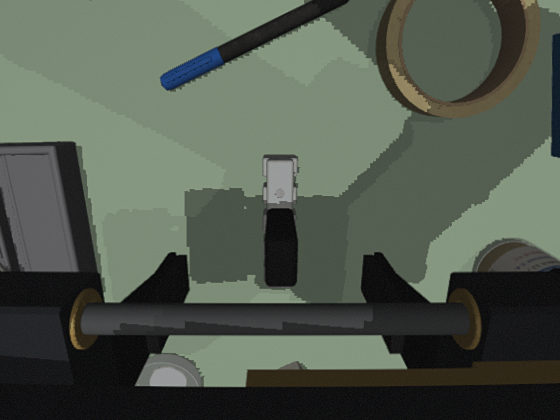

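The grip sits centred between the open fingers, at (281,262) against a predicted (280,262). I'm descending to grasp it.

jog_arm([
  [[0,0.002,0.011,0],[0,0,0.011,0],[0,0,0.011,0],[0,0,0.011,0],[0,0,0.011,0],[0,0,0,0]],
])

```text
time_s: 4.82
tcp_pos: [0.5077, 0.3955, 0.1108]
ee_rot: [[-0.997, -0.076, -0.002], [-0.076, 0.997, -0.002], [0.002, -0.002, -1.0]]
wrist_force: [-0.6, 0.1, 0.2]
gripper_width: 1.002
gripper_force: 0.0
```

jog_arm([
  [[0,0,0,0],[0,0,0,0],[0,0,0,0],[0,0,0,0],[0,0,0,0],[0,0,0,0],[0,0,0,0],[0,0,0,0]],
], claw=0)

```text
time_s: 5.82
tcp_pos: [0.5082, 0.3961, 0.1123]
ee_rot: [[-0.997, -0.076, 0.0], [-0.076, 0.997, 0.0], [-0.0, 0.0, -1.0]]
wrist_force: [0.3, 0.3, -0.4]
gripper_width: 0.206
gripper_force: 30.0
```

Grasped: opening is 17.9 mm and grip force 30 N. Next I lift, and meanwhile take a closer look at the tray in the earlier wrist picture.

jog_arm([
  [[0,0,-0.01,0],[0,0,-0.01,0],[0,0,-0.015,0],[0,0,-0.015,0],[0,0,0,0],[0,0,0,0]],
])

```text
time_s: 6.58
tcp_pos: [0.5078, 0.3958, 0.1621]
ee_rot: [[-0.997, -0.075, -0.0], [-0.075, 0.997, -0.0], [0.0, -0.0, -1.0]]
wrist_force: [0.1, -0.8, -2.3]
gripper_width: 0.204
gripper_force: 30.0
```

```bash
python3 - <<'E'
from h import *
s=sense(); print(s['tcp_pos'],s['wrist_force'],s['gripper_width'],s['moment'])
im=np.load('w1.npy')
cv2.imwrite('pics/tray1.png',cv2.resize(im[145:275,0:210],None,fx=3.8,fy=3.8,interpolation=cv2.INTER_CUBIC)[:,:,::-1])
E
```

```text
[0.50784511 0.39582575 0.16213494] [ 0.14516395 -0.76831483 -2.28707719] 0.20405477668741212 [-0.00591689 -0.03083157  0.00965639]
```

View pics/tray1.png

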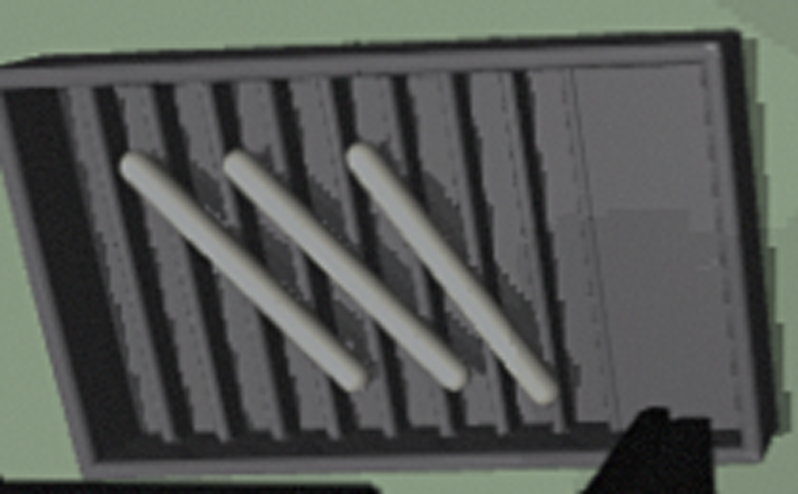

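The close-up shows the rim's corners at crop (720,43), (0,67), (88,475) and (762,460). The rods lie askew between, over the middle ribs.

```bash
python3 - <<'E'
from h import *
m=np.load('w1m.npy',allow_pickle=True).item()
P=lambda x,y,z=.027: onz(m,x/3.8-.5,145+y/3.8-.5,z)[:2]
a,b,c,d=P(721,42),P(0,67),P(88,477),P(763,460)
print(a,b,c,d,'mid',(a+b+c+d)/4,'mid ac',(a+c)/2,(b+d)/2)
for p,q in((a,b),(d,c),(b,c),(a,d)): v=q-p; print(np.linalg.norm(v),np.degrees(np.arctan2(v[1],v[0])))
t=np.radians(5);R=np.array([[np.cos(t),-np.sin(t)],[np.sin(t),np.cos(t)]]);c0=(a+b+c+d)/4
print('landing',c0+R@[0,.077]); 
for p in (P(705,62,.027),P(572,68,.015),P(615,430,.015),P(128,160,.0195),P(360,382,.0195),P(232,160,.0195),P(457,383,.0195),P(357,150,.0195),P(545,397,.0195)): print('tray xy',R.T@(p-c0))
# same from top view
m=camera_model('top');P=lambda x,y,z=.027: onz(m,165+x/4-.4,130+y/4-.4,z)[:2]
a,b,c,d=P(356,180),P(683,160),P(697,350),P(370,373); print('top mid',(a+b+c+d)/4,[np.linalg.norm(v) for v in(a-b,b-c,c-d,d-a)])
E
```

```text
[0.46439714 0.24582016] [0.48122945 0.05142424] [0.60177521 0.05725428] [0.58374067 0.25632139] mid [0.53278562 0.15270501] mid ac [0.53308618 0.15153722] [0.53248506 0.15387281]
0.19512329088179953 -85.05122819245227
0.19988236403550871 -84.82340356738737
0.12068666116785912 2.768876417737951
0.11980465138812765 5.02859710736791
landing [0.52607463 0.22941201]
tray xy [-0.05491706  0.09398831]
tray xy [-0.05270062  0.05431515]
tray xy [0.05457436 0.05285163]
tray xy [-0.03213281 -0.07209752]
tray xy [ 0.03556416 -0.01826145]
tray xy [-0.03116083 -0.04247584]
tray xy [0.03662643 0.01023011]
tray xy [-0.03282184 -0.00674004]
tray xy [0.04166954 0.03534846]
top mid [0.53346124 0.15242626] [np.float64(0.1989068171766803), np.float64(0.11736269600122132), np.float64(0.19537200471366786), np.float64(0.11873067308943869)]
```

jog_arm([
  [[0,0,0,-0.01],[-0.0003,-0.0166,0,0],[-0.0003,-0.0166,0,0],[-0.0003,-0.0166,0,0],[-0.0003,-0.0166,0,0],[-0.0003,-0.0166,0,0],[-0.0002,-0.0166,0,0],[-0.0002,-0.0166,0,0],[-0.0002,-0.0166,0,0],[-0.0002,-0.0166,0,0],[-0.0002,-0.0166,0,0],[0,0,0,0],[0,0,0,0],[0,0,0,0]],
])

```text
time_s: 8.32
tcp_pos: [0.5249, 0.2313, 0.1623]
ee_rot: [[-0.996, -0.086, 0.0], [-0.086, 0.996, 0.0], [-0.0, 0.0, -1.0]]
wrist_force: [0.3, 0.1, -0.3]
gripper_width: 0.205
gripper_force: 30.0
```

```bash
python3 - <<'E'
from h import *
s=sense(); print(s['time_s'],s['tcp_pos'],s['ee_rot'][:,0],s['wrist_force'])
m=camera_model('wrist'); im=capture('wrist'); np.save('w3.npy',im); np.save('w3m.npy',m,allow_pickle=True)
a=cv2.resize(im[60:300,120:440],(800,600),interpolation=cv2.INTER_CUBIC)
cv2.imwrite('pics/w3.png',a[:,:,::-1])
E
```

```text
8.325 [0.52486215 0.23133613 0.16226093] [-9.96266149e-01 -8.63348641e-02 -2.27022578e-04] [ 0.34959074  0.10338449 -0.29969288]
```

View pics/w3.png

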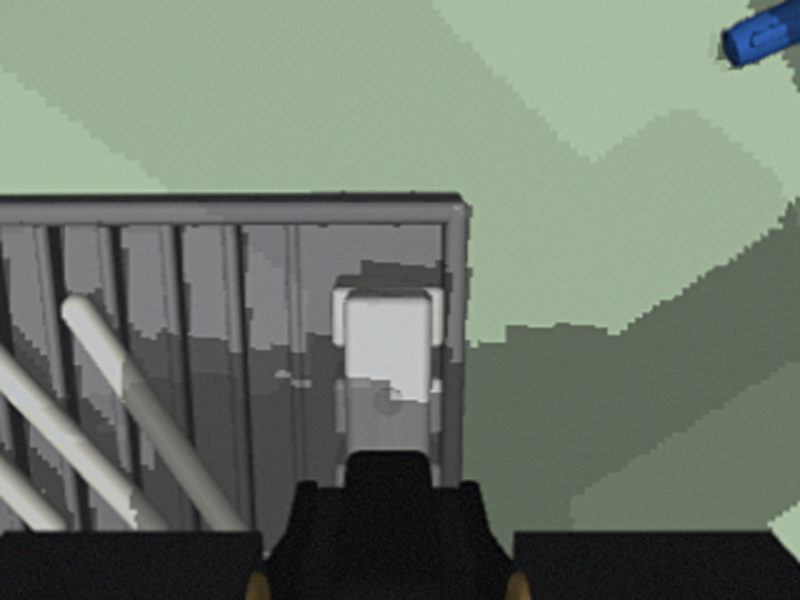

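```bash
python3 - <<'E'
from h import *
m=np.load('w3m.npy',allow_pickle=True).item()
P=lambda x,y,z: onz(m,120+x/2.5-.5,60+y/2.5-.5,z)[:2]
t=np.radians(5);R=np.array([[np.cos(t),-np.sin(t)],[np.sin(t),np.cos(t)]]);L=np.array([.524,.2305])
for n,p in dict(rimcorner_outer=P(467,200,.027),rimcorner_inner=P(444,224,.027),rim_inner=P(442,350,.027),rib_right=P(300,240,.015),rib_left=P(288,240,.015),barL=P(345,294,.0785),barR=P(432,294,.0785),barL2=P(347,440,.0785),barR2=P(430,440,.0785)).items(): print(n,(R.T@(p-L)*1e3).round(1))
E
```

```text
rimcorner_outer [-58.4  19.7]
rimcorner_inner [-52.4  14. ]
rim_inner [-19.5  14.1]
rib_right [-46.7 -23.6]
rib_left [-46.7 -26.8]
barL [-45.   -8.6]
barR [-45.    8.8]
barL2 [-13.9  -8.6]
barR2 [-13.9   8.8]
```

The rake sits about 4–5 mm toward +y of the landing's middle, judged by the rim and the rib edge. I'll shift −4 mm and go down to about 6 mm above the landing.

jog_arm([
  [[-0.001,-0.004,0,0],[0,0,0.009,0],[0,0,0.009,0],[0,0,0.006,0],[0,0,0.003,0],[0,0,0.002,0],[0,0,0,0],[0,0,0,0]],
])

```text
time_s: 9.38
tcp_pos: [0.5263, 0.227, 0.1335]
ee_rot: [[-0.996, -0.086, 0.0], [-0.086, 0.996, 0.0], [-0.001, 0.0, -1.0]]
wrist_force: [-0.3, -0.2, -0.5]
gripper_width: 0.204
gripper_force: 30.0
```

jog_arm([
  [[0,0,0.0006,0],[0,0,0.0006,0],[0,0,0.0006,0],[0,0,0.0006,0],[0,0,0,0]],
])

```text
time_s: 10.0
tcp_pos: [0.5261, 0.2269, 0.1308]
ee_rot: [[-0.996, -0.086, -0.0], [-0.086, 0.996, -0.0], [0.0, -0.0, -1.0]]
wrist_force: [0.8, 0.4, -1.7]
gripper_width: 0.206
gripper_force: 30.0
```

jog_arm([
  [[0,0,0.0006,0],[0,0,0.0006,0],[0,0,0,0]],
])

```text
time_s: 10.38
tcp_pos: [0.5261, 0.2269, 0.1296]
ee_rot: [[-0.996, -0.086, -0.0], [-0.086, 0.996, -0.0], [0.0, -0.0, -1.0]]
wrist_force: [0.4, 0.4, -1.3]
gripper_width: 0.203
gripper_force: 30.0
```

jog_arm([
  [[0,0,0.0006,0],[0,0,0.0006,0],[0,0,0,0]],
])

```text
time_s: 10.75
tcp_pos: [0.5261, 0.2269, 0.1284]
ee_rot: [[-0.996, -0.086, -0.0], [-0.086, 0.996, -0.0], [0.0, -0.0, -1.0]]
wrist_force: [0.2, -0.9, -1.1]
gripper_width: 0.203
gripper_force: 30.0
```

jog_arm([
  [[0,0,0.0005,0],[0,0,0,0]],
])

```text
time_s: 11.0
tcp_pos: [0.5261, 0.2269, 0.1279]
ee_rot: [[-0.996, -0.086, -0.0], [-0.086, 0.996, -0.0], [0.0, 0.0, -1.0]]
wrist_force: [0.7, -0.1, -1.3]
gripper_width: 0.204
gripper_force: 30.0
```

jog_arm([
  [[0,0,0.0003,0],[0,0,0,0]],
])

```text
time_s: 11.25
tcp_pos: [0.5261, 0.2269, 0.1276]
ee_rot: [[-0.996, -0.086, -0.0], [-0.086, 0.996, -0.0], [0.0, -0.0, -1.0]]
wrist_force: [0.0, -0.1, -1.6]
gripper_width: 0.203
gripper_force: 30.0
```

jog_arm([
  [[0,0,0.0003,0],[0,0,0,0]],
])

```text
time_s: 11.5
tcp_pos: [0.5261, 0.2269, 0.1273]
ee_rot: [[-0.996, -0.086, -0.0], [-0.086, 0.996, -0.0], [0.0, -0.0, -1.0]]
wrist_force: [0.2, -0.6, -2.1]
gripper_width: 0.211
gripper_force: 30.0
```

jog_arm([
  [[0,0,0.0003,0],[0,0,0,0]],
])

```text
time_s: 11.75
tcp_pos: [0.5261, 0.2269, 0.1273]
ee_rot: [[-0.996, -0.086, 0.0], [-0.086, 0.996, 0.0], [-0.0, 0.0, -1.0]]
wrist_force: [-0.9, 0.1, 0.8]
gripper_width: 0.207
gripper_force: 30.0
```

jog_arm([
  [[0,0,0.0001,0],[0,0,0,0]],
])

```text
time_s: 12.0
tcp_pos: [0.5262, 0.227, 0.1273]
ee_rot: [[-0.996, -0.086, 0.0], [-0.086, 0.996, 0.0], [-0.0, 0.0, -1.0]]
wrist_force: [-1.4, -0.6, 2.0]
gripper_width: 0.204
gripper_force: 30.0
```

Contact is light, about 3 N. Combing starts along tool −y.

jog_arm([
  [[0,-0.001,0,0],[0,-0.002,0,0],[0,-0.002,0,0],[0,-0.002,0,0],[0,-0.002,0,0],[0,-0.001,0,0]],
])

```text
time_s: 12.75
tcp_pos: [0.5274, 0.2171, 0.1273]
ee_rot: [[-0.996, -0.086, 0.001], [-0.086, 0.996, 0.001], [-0.001, 0.001, -1.0]]
wrist_force: [-0.6, 2.2, 3.8]
gripper_width: 0.201
gripper_force: 30.0
```

jog_arm([
  [[0,-0.002,0,0],[0,-0.002,0,0],[0,-0.002,0,0],[0,-0.002,0,0],[0,-0.002,0,0]],
])

```text
time_s: 13.38
tcp_pos: [0.5281, 0.2072, 0.1272]
ee_rot: [[-0.996, -0.086, 0.001], [-0.086, 0.996, 0.001], [-0.001, 0.001, -1.0]]
wrist_force: [-1.5, 3.4, 6.7]
gripper_width: 0.205
gripper_force: 30.0
```

jog_arm([
  [[0,-0.001,-0.0003,0],[0,-0.002,0,0],[0,-0.002,0,0],[0,-0.002,0,0],[0,-0.002,0,0]],
])

```text
time_s: 14.0
tcp_pos: [0.5286, 0.1979, 0.1272]
ee_rot: [[-0.996, -0.086, -0.0], [-0.086, 0.996, 0.0], [0.0, 0.0, -1.0]]
wrist_force: [-0.7, 3.3, 3.2]
gripper_width: 0.206
gripper_force: 30.0
```

jog_arm([
  [[0,-0.002,-0.0001,0],[0,-0.002,0,0],[0,-0.002,0,0],[0,-0.002,0,0],[0,-0.002,0,0]],
])

```text
time_s: 14.62
tcp_pos: [0.5293, 0.1878, 0.1272]
ee_rot: [[-0.996, -0.086, -0.001], [-0.086, 0.996, -0.0], [0.001, -0.0, -1.0]]
wrist_force: [-0.3, 2.8, 3.6]
gripper_width: 0.206
gripper_force: 30.0
```

jog_arm([
  [[0,-0.002,-0.0001,0],[0,-0.002,0,0],[0,-0.002,0,0],[0,-0.002,0,0],[0,-0.002,0,0]],
])

```text
time_s: 15.25
tcp_pos: [0.5301, 0.1777, 0.1272]
ee_rot: [[-0.996, -0.086, -0.001], [-0.086, 0.996, -0.0], [0.001, -0.0, -1.0]]
wrist_force: [-0.0, 0.9, 0.7]
gripper_width: 0.203
gripper_force: 30.0
```

jog_arm([
  [[0,-0.002,-0.0001,0],[0,-0.002,0,0],[0,-0.002,0,0],[0,-0.002,0,0],[0,-0.002,0,0]],
])

```text
time_s: 15.88
tcp_pos: [0.5309, 0.1678, 0.1273]
ee_rot: [[-0.996, -0.086, -0.001], [-0.086, 0.996, -0.001], [0.001, -0.0, -1.0]]
wrist_force: [0.1, 0.6, -1.2]
gripper_width: 0.207
gripper_force: 30.0
```

```bash
python3 - <<'E'
from h import *
s=sense(); print(s['tcp_pos'],s['wrist_force'],s['moment'])
im=capture('scene'); cv2.imwrite('pics/s2.png',cv2.resize(im[150:290,190:380],(800,590),interpolation=cv2.INTER_CUBIC)[:,:,::-1])
E
```

```text
[0.53094989 0.16778168 0.12727129] [ 0.06451125  0.62886409 -1.21683409] [ 0.0714101  -0.04317861 -0.01086917]
```

View pics/s2.png

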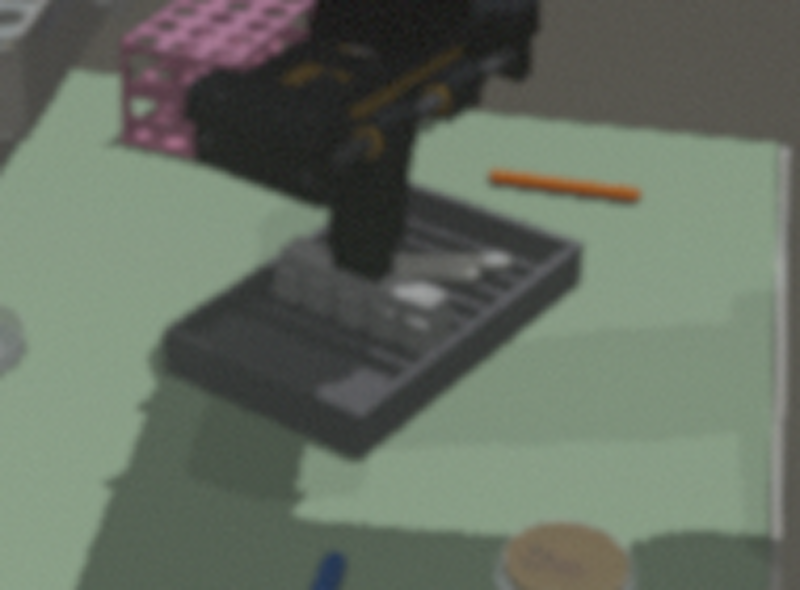

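The rake is midway across. The rods lie ahead of it, still at about (450,265) in the crop, and nothing is disturbed. The bearing has gone light, so I'm lowering 0.2 mm and carrying on.

jog_arm([
  [[0,0,0.0002,0],[0,-0.002,0,0],[0,-0.002,0,0],[0,-0.002,0,0],[0,-0.002,0,0]],
])

```text
time_s: 16.55
tcp_pos: [0.5319, 0.16, 0.1273]
ee_rot: [[-0.996, -0.086, -0.0], [-0.086, 0.996, -0.0], [0.0, -0.0, -1.0]]
wrist_force: [0.8, 0.0, -2.2]
gripper_width: 0.203
gripper_force: 30.0
```

jog_arm([
  [[0,-0.002,0,0],[0,-0.002,0,0],[0,-0.002,0,0],[0,-0.002,0,0],[0,-0.002,0,0]],
])

```text
time_s: 17.18
tcp_pos: [0.5327, 0.1501, 0.1273]
ee_rot: [[-0.996, -0.086, -0.0], [-0.086, 0.996, -0.0], [0.0, -0.0, -1.0]]
wrist_force: [0.4, -0.5, -1.5]
gripper_width: 0.206
gripper_force: 30.0
```

jog_arm([
  [[0,0,0.0002,0],[0,-0.001,0.0001,0],[0,-0.001,0,0]],
])

```text
time_s: 17.55
tcp_pos: [0.5332, 0.1484, 0.1273]
ee_rot: [[-0.996, -0.086, 0.001], [-0.086, 0.996, 0.0], [-0.001, 0.0, -1.0]]
wrist_force: [0.6, 1.3, -0.2]
gripper_width: 0.204
gripper_force: 30.0
```

jog_arm([
  [[0,-0.002,0,0],[0,-0.002,0,0],[0,-0.001,0,0]],
])

```text
time_s: 17.92
tcp_pos: [0.5336, 0.1433, 0.1272]
ee_rot: [[-0.996, -0.086, 0.001], [-0.086, 0.996, 0.0], [-0.001, 0.0, -1.0]]
wrist_force: [-0.2, 1.2, 0.9]
gripper_width: 0.205
gripper_force: 30.0
```

jog_arm([
  [[0,-0.002,0,0],[0,-0.002,0,0],[0,-0.002,0,0],[0,-0.002,0,0]],
])

```text
time_s: 18.42
tcp_pos: [0.5342, 0.1353, 0.1272]
ee_rot: [[-0.996, -0.086, 0.0], [-0.086, 0.996, 0.0], [-0.001, 0.0, -1.0]]
wrist_force: [0.7, 1.6, 0.7]
gripper_width: 0.205
gripper_force: 30.0
```

jog_arm([
  [[0,-0.002,0,0],[0,-0.002,0,0],[0,-0.002,0,0],[0,-0.002,0,0]],
])

```text
time_s: 18.92
tcp_pos: [0.5349, 0.1273, 0.1272]
ee_rot: [[-0.996, -0.086, 0.0], [-0.086, 0.996, 0.0], [-0.0, 0.0, -1.0]]
wrist_force: [-0.6, 2.3, 1.5]
gripper_width: 0.206
gripper_force: 30.0
```

jog_arm([
  [[0,-0.002,0,0],[0,-0.002,0,0],[0,-0.002,0,0],[0,-0.002,0,0]],
])

```text
time_s: 19.42
tcp_pos: [0.5355, 0.1193, 0.1272]
ee_rot: [[-0.996, -0.086, 0.0], [-0.086, 0.996, 0.0], [-0.0, 0.0, -1.0]]
wrist_force: [-0.5, 2.9, 3.0]
gripper_width: 0.208
gripper_force: 30.0
```

jog_arm([
  [[0,-0.002,-0.0001,0],[0,-0.002,0,0],[0,-0.002,0,0],[0,-0.002,0,0]],
])

```text
time_s: 19.92
tcp_pos: [0.5362, 0.1113, 0.1272]
ee_rot: [[-0.996, -0.086, 0.0], [-0.086, 0.996, 0.0], [-0.0, 0.0, -1.0]]
wrist_force: [-0.8, 3.3, 2.8]
gripper_width: 0.199
gripper_force: 30.0
```

jog_arm([
  [[0,-0.002,0,0],[0,-0.002,0,0],[0,-0.002,0,0],[0,-0.002,0,0]],
])

```text
time_s: 20.42
tcp_pos: [0.5368, 0.1033, 0.1271]
ee_rot: [[-0.996, -0.086, 0.0], [-0.086, 0.996, 0.0], [-0.0, 0.0, -1.0]]
wrist_force: [0.3, 2.8, 3.7]
gripper_width: 0.203
gripper_force: 30.0
```

jog_arm([
  [[0,-0.002,0,0],[0,-0.002,0,0],[0,-0.002,0,0],[0,-0.002,0,0]],
])

```text
time_s: 20.92
tcp_pos: [0.5375, 0.0953, 0.1272]
ee_rot: [[-0.996, -0.086, 0.0], [-0.086, 0.996, 0.0], [-0.0, 0.0, -1.0]]
wrist_force: [-0.6, 3.5, 4.1]
gripper_width: 0.205
gripper_force: 30.0
```

jog_arm([
  [[0,-0.002,0,0],[0,-0.002,0,0],[0,-0.002,0,0],[0,-0.002,0,0]],
])

```text
time_s: 21.42
tcp_pos: [0.538, 0.0909, 0.1274]
ee_rot: [[-0.996, -0.085, 0.002], [-0.085, 0.996, 0.007], [-0.003, 0.006, -1.0]]
wrist_force: [-6.8, 21.4, 6.7]
gripper_width: 0.205
gripper_force: 30.2
```

Side force jumped to about 21 N some 23 mm before the wall, so a rod is caught. I'll ease off, lift 2 mm, back 10 mm and look.

jog_arm([
  [[0,0.004,0,0],[0,0,-0.002,0],[0,0.003,0,0],[0,0.004,0,0],[0,0.003,0,0],[0,0,0,0]],
])

```text
time_s: 22.18
tcp_pos: [0.5367, 0.1012, 0.1289]
ee_rot: [[-0.996, -0.086, -0.001], [-0.086, 0.996, -0.001], [0.001, -0.001, -1.0]]
wrist_force: [0.2, -0.2, -1.1]
gripper_width: 0.206
gripper_force: 30.0
```

```bash
python3 - <<'E'
from h import *
s=sense(); print(s['tcp_pos'],s['wrist_force'])
m=camera_model('wrist'); np.save('w4m.npy',m,allow_pickle=True); im=capture('wrist'); np.save('w4.npy',im); top=capture('top'); sc=capture('scene')
a=cv2.resize(im[80:300,120:420],(800,587),interpolation=cv2.INTER_CUBIC)[:, :400*2]
b=cv2.resize(top[160:235,245:350],(420,300),interpolation=cv2.INTER_CUBIC); c=cv2.resize(sc[190:255,225:335],(380,300)  ,interpolation=cv2.INTER_CUBIC)
a=cv2.resize(a,(400,300)); a2=cv2.resize(im[80:300,120:420],(400,300))
out=np.zeros((600,800,3),np.uint8); out[:300,:420]=b; out[:300,420:]=c; out[300:,:]=cv2.resize(im[100:280,50:530],(800,300),interpolation=cv2.INTER_CUBIC)
cv2.imwrite('pics/m4.png',out[:,:,::-1])
E
```

```text
[0.53670054 0.10124419 0.128865  ] [ 0.23428765 -0.20206745 -1.11556302]
```

View pics/m4.png

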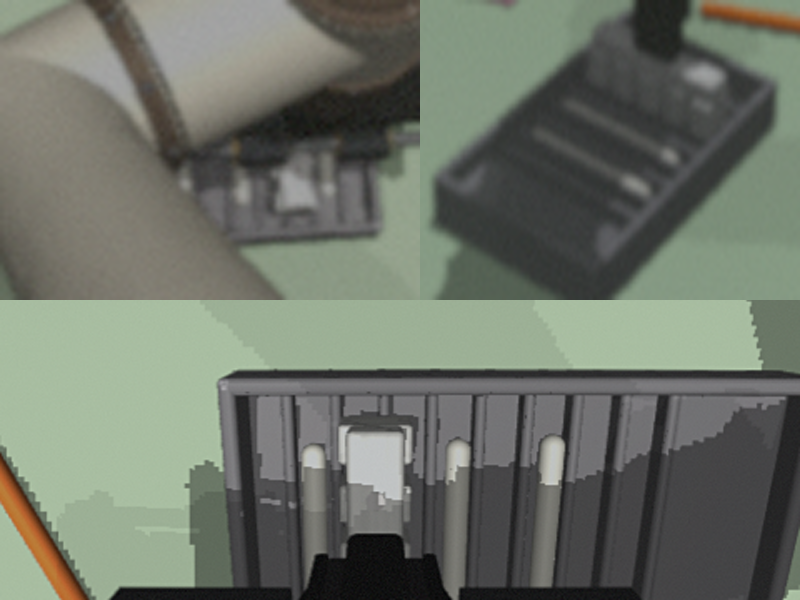

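All three rods look parallel and in grooves: two behind the rake, and one ahead of it in the second groove from the wall, near (313,520). I'll come again lightly to seat that last one and reach the wall.

jog_arm([
  [[0,0,0.0006,0],[0,0,0.0006,0],[0,0,0.0006,0],[0,0,0.0002,0],[0,0,0,0]],
])

```text
time_s: 22.95
tcp_pos: [0.537, 0.1014, 0.1272]
ee_rot: [[-0.996, -0.086, 0.0], [-0.086, 0.996, -0.0], [-0.0, -0.0, -1.0]]
wrist_force: [-0.6, -0.8, -0.4]
gripper_width: 0.206
gripper_force: 30.0
```

jog_arm([
  [[0,-0.001,0,0],[0,-0.002,0,0],[0,-0.002,0,0],[0,-0.001,0,0]],
])

```text
time_s: 23.45
tcp_pos: [0.5376, 0.0953, 0.1273]
ee_rot: [[-0.996, -0.086, 0.0], [-0.086, 0.996, 0.0], [-0.0, 0.0, -1.0]]
wrist_force: [-0.6, 0.5, -0.6]
gripper_width: 0.205
gripper_force: 30.0
```

jog_arm([
  [[0,-0.001,0,0],[0,-0.001,0,0],[0,-0.001,0,0],[0,-0.001,0,0]],
])

```text
time_s: 23.95
tcp_pos: [0.5379, 0.0915, 0.1272]
ee_rot: [[-0.996, -0.086, 0.0], [-0.086, 0.996, 0.0], [-0.0, 0.0, -1.0]]
wrist_force: [-0.1, 0.8, -0.4]
gripper_width: 0.202
gripper_force: 30.0
```

jog_arm([
  [[0,-0.001,0.0001,0],[0,-0.001,0.0001,0],[0,-0.001,0,0],[0,-0.001,0,0]],
])

```text
time_s: 24.45
tcp_pos: [0.5384, 0.0876, 0.1272]
ee_rot: [[-0.996, -0.086, 0.001], [-0.086, 0.996, 0.0], [-0.001, 0.0, -1.0]]
wrist_force: [-0.8, 0.9, 1.6]
gripper_width: 0.2
gripper_force: 30.0
```

jog_arm([
  [[0,-0.001,0,0],[0,-0.001,0,0],[0,-0.001,0,0],[0,-0.001,0,0]],
])

```text
time_s: 24.95
tcp_pos: [0.5387, 0.0836, 0.1272]
ee_rot: [[-0.996, -0.086, 0.001], [-0.086, 0.996, 0.0], [-0.001, 0.0, -1.0]]
wrist_force: [0.7, 2.4, 3.4]
gripper_width: 0.202
gripper_force: 30.0
```

Past the catch, the rod has dropped. On to the wall.

jog_arm([
  [[0,-0.0015,0,0],[0,-0.0015,0,0],[0,-0.0015,0,0],[0,-0.0015,0,0],[0,-0.001,0,0]],
])

```text
time_s: 25.58
tcp_pos: [0.5393, 0.0765, 0.1272]
ee_rot: [[-0.996, -0.086, 0.001], [-0.086, 0.996, 0.0], [-0.001, 0.0, -1.0]]
wrist_force: [0.6, 4.0, 5.7]
gripper_width: 0.202
gripper_force: 30.0
```

jog_arm([
  [[0,-0.001,-0.0001,0],[0,-0.001,0,0],[0,-0.001,0,0],[0,-0.001,0,0]],
])

```text
time_s: 26.08
tcp_pos: [0.5395, 0.0725, 0.1272]
ee_rot: [[-0.996, -0.086, 0.0], [-0.086, 0.996, 0.0], [-0.0, 0.0, -1.0]]
wrist_force: [0.1, 3.7, 4.9]
gripper_width: 0.204
gripper_force: 30.0
```

jog_arm([
  [[0,-0.0007,0,0],[0,-0.0007,0,0],[0,-0.0006,0,0]],
])

```text
time_s: 26.45
tcp_pos: [0.5397, 0.0706, 0.1272]
ee_rot: [[-0.996, -0.086, 0.0], [-0.086, 0.996, 0.0], [-0.0, 0.0, -1.0]]
wrist_force: [-0.5, 4.2, 5.0]
gripper_width: 0.205
gripper_force: 30.0
```

jog_arm([
  [[0,-0.0007,-0.0002,0],[0,-0.0007,0,0],[0,-0.0006,0,0]],
])

```text
time_s: 26.82
tcp_pos: [0.5397, 0.0684, 0.1272]
ee_rot: [[-0.996, -0.086, -0.0], [-0.086, 0.996, -0.0], [0.0, -0.0, -1.0]]
wrist_force: [-0.6, 2.5, 4.8]
gripper_width: 0.203
gripper_force: 30.0
```

jog_arm([
  [[0,-0.0005,0,0],[0,-0.0005,0,0]],
])

```text
time_s: 27.08
tcp_pos: [0.5398, 0.0674, 0.1272]
ee_rot: [[-0.996, -0.086, -0.0], [-0.086, 0.996, -0.0], [0.0, -0.0, -1.0]]
wrist_force: [0.2, 4.4, 4.4]
gripper_width: 0.204
gripper_force: 30.0
```

jog_arm([
  [[0,-0.0005,0,0],[0,-0.0005,0,0]],
])

```text
time_s: 27.32
tcp_pos: [0.5398, 0.0672, 0.1272]
ee_rot: [[-0.996, -0.086, -0.0], [-0.086, 0.996, 0.001], [-0.0, 0.001, -1.0]]
wrist_force: [-2.1, 7.5, 4.9]
gripper_width: 0.204
gripper_force: 30.0
```

jog_arm([
  [[0,-0.0005,0,0],[0,-0.0005,0,0]],
])

```text
time_s: 27.58
tcp_pos: [0.5398, 0.067, 0.1272]
ee_rot: [[-0.996, -0.086, 0.0], [-0.086, 0.996, 0.002], [-0.0, 0.002, -1.0]]
wrist_force: [-3.4, 11.1, 5.5]
gripper_width: 0.203
gripper_force: 30.0
```

At the wall: side force rises steadily at y=0.067, as expected. I'll back off, lift and carry the rake to the open bench beyond the landing.

jog_arm([
  [[0,0.002,0,0],[0,0.001,-0.002,0],[0,0,-0.01,0],[0,0,-0.016,0],[0,0,-0.016,0],[0,0,-0.016,0],[0,0.02,0,0],[0,0.03,0,0],[0,0.03,0,0],[0,0.03,0,0],[0,0.03,0,0],[0,0.03,0,0],[0,0.03,0,0],[0,0.03,0,0],[0,0.03,0,0],[0,0.02,0,0],[0,0.01,0,0],[0,0,0,0],[0,0,0,0]],
])

```text
time_s: 29.95
tcp_pos: [0.5149, 0.3566, 0.1872]
ee_rot: [[-0.996, -0.085, -0.001], [-0.085, 0.996, -0.001], [0.001, -0.001, -1.0]]
wrist_force: [-0.3, 0.1, -1.1]
gripper_width: 0.208
gripper_force: 30.0
```

```bash
cat > rods.py <<'E'
from h import *
s=sense(); print(s['time_s'],s['tcp_pos'],s['ee_rot'][:,2],s['wrist_force'])
t=np.radians(5);R=np.array([[np.cos(t),-np.sin(t)],[np.sin(t),np.cos(t)]]);c0=np.array([.533,.1535])
for n in ('wrist','top','scene'):
    m=camera_model(n); im=capture(n).astype(int)
    # tray region polygon
    poly=np.array([proj(m,[*(c0+R@p),.015]) for p in ([-.054,-.094],[.054,-.094],[.054,.095],[-.054,.095])])
    k=np.zeros(im.shape[:2],np.uint8); cv2.fillPoly(k,[poly.round().astype(int)],1)
    V=im.max(2); mask=(k>0)&(V>np.median(V[k>0])*1.45); print(n,np.median(V[k>0]))
    N,l,st,c=cv2.connectedComponentsWithStats(mask.astype(np.uint8))
    for i in range(1,N):
        if st[i,4]<25: continue
        ys,xs=np.where(l==i); p=np.array([R.T@(onz(m,x,y,.0095)[:2]-c0) for x,y in zip(xs,ys)])*1e3
        r=cv2.fitLine(p.astype(np.float32),2,0,.01,.01).ravel()
        print(st[i],'mid',p.mean(0).round(1),'x',p[:,0].min().round(),p[:,0].max().round(),'ang',np.degrees(np.arctan(r[1]/r[0])).round(1))
E
python3 rods.py
```

```text
29.95 [0.5149047  0.35660139 0.18715565] [-5.65129808e-04 -5.69778475e-04 -9.99999678e-01] [-0.29973766  0.07160758 -1.12147986]
wrist 113.0
[ 22 167  27 104 701] mid [6.1 9.2] x -36.0 52.0 ang 0.1
[  0 233   9  40 173] mid [ 39.4 -24.7] x 18.0 54.0 ang -3.8
top 114.0
scene 86.0
[280 202  31  13  82] mid [ 13.1 -81.9] x -28.0 56.0 ang -0.8
[267 212  32  13  71] mid [ 10.3 -28.5] x -30.0 54.0 ang 0.1
[259 218  32  14  76] mid [7.  5.8] x -33.0 52.0 ang -0.1
```

All three rods lie parallel within about 1° along the grooves. Now I set the rake down.

jog_arm([
  [[0,0,0.012,0],[0,0,0.015,0],[0,0,0.015,0],[0,0,0.015,0],[0,0,0.008,0],[0,0,0.004,0],[0,0,0.002,0],[0,0,0,0],[0,0,0,0]],
])

```text
time_s: 31.22
tcp_pos: [0.5151, 0.3576, 0.1168]
ee_rot: [[-0.996, -0.086, 0.001], [-0.086, 0.996, 0.001], [-0.001, 0.001, -1.0]]
wrist_force: [0.3, 0.9, -1.6]
gripper_width: 0.203
gripper_force: 30.0
```

jog_arm([
  [[0,0,0.0006,0],[0,0,0.0006,0],[0,0,0.0006,0],[0,0,0,0]],
])

```text
time_s: 31.72
tcp_pos: [0.5149, 0.3574, 0.1143]
ee_rot: [[-0.996, -0.086, -0.0], [-0.086, 0.996, -0.0], [0.0, -0.0, -1.0]]
wrist_force: [-1.1, -0.6, -1.6]
gripper_width: 0.203
gripper_force: 30.0
```

jog_arm([
  [[0,0,0.0006,0],[0,0,0.0006,0],[0,0,0,0]],
])

```text
time_s: 32.1
tcp_pos: [0.5149, 0.3574, 0.1132]
ee_rot: [[-0.996, -0.086, -0.0], [-0.086, 0.996, -0.0], [0.0, -0.0, -1.0]]
wrist_force: [0.1, -0.2, -1.2]
gripper_width: 0.202
gripper_force: 30.0
```

jog_arm([
  [[0,0,0.0005,0],[0,0,0,0]],
])

```text
time_s: 32.35
tcp_pos: [0.5149, 0.3574, 0.1127]
ee_rot: [[-0.996, -0.086, -0.0], [-0.086, 0.996, -0.0], [0.0, -0.0, -1.0]]
wrist_force: [0.6, 0.0, -1.7]
gripper_width: 0.204
gripper_force: 30.0
```

jog_arm([
  [[0,0,0.0004,0],[0,0,0,0]],
])

```text
time_s: 32.6
tcp_pos: [0.5149, 0.3574, 0.1123]
ee_rot: [[-0.996, -0.086, 0.0], [-0.086, 0.996, 0.0], [-0.0, 0.0, -1.0]]
wrist_force: [0.2, 0.1, -1.9]
gripper_width: 0.203
gripper_force: 30.0
```

jog_arm([
  [[0,0,0.0003,0],[0,0,0,0]],
])

```text
time_s: 32.85
tcp_pos: [0.5149, 0.3575, 0.1123]
ee_rot: [[-0.996, -0.086, 0.0], [-0.086, 0.996, 0.0], [-0.0, 0.0, -1.0]]
wrist_force: [-1.5, -0.7, 0.6]
gripper_width: 0.205
gripper_force: 30.0
```

jog_arm([
  [[0,0,0.0003,0],[0,0,0,0]],
])

```text
time_s: 33.1
tcp_pos: [0.5149, 0.3575, 0.1123]
ee_rot: [[-0.996, -0.086, 0.0], [-0.086, 0.996, 0.0], [-0.0, 0.0, -1.0]]
wrist_force: [-2.4, -1.5, 4.5]
gripper_width: 0.203
gripper_force: 30.0
```

The rake is on the bench, so I release and rise.

jog_arm([
  [[0,0,0,0],[0,0,0,0],[0,0,0,0],[0,0,0,0],[0,0,0,0],[0,0,0,0]],
], claw=0.7)

```text
time_s: 33.85
tcp_pos: [0.5149, 0.3575, 0.1117]
ee_rot: [[-0.996, -0.086, 0.0], [-0.086, 0.996, 0.0], [-0.0, 0.0, -1.0]]
wrist_force: [-0.3, 0.3, 0.3]
gripper_width: 0.688
gripper_force: 0.0
```

jog_arm([
  [[0,0,-0.005,0],[0,0,-0.015,0],[0,0,-0.025,0],[0,0,-0.03,0],[0,0,-0.03,0],[0,0,-0.03,0],[0.01,-0.03,0,0],[0.01,-0.03,0,0],[0.01,-0.03,0,0],[0,-0.03,0,0],[0,-0.03,0,0],[0,-0.03,0,0],[0,0,0,0],[0,0,0,0]],
])

```text
time_s: 35.6
tcp_pos: [0.5007, 0.1759, 0.2477]
ee_rot: [[-0.996, -0.086, 0.002], [-0.086, 0.996, 0.001], [-0.002, 0.001, -1.0]]
wrist_force: [-0.6, -0.6, 0.1]
gripper_width: 0.698
gripper_force: 0.0
```

```bash
cat >> rods.py <<'E'
# rake: bright bar + dark grip in wrist view
m=camera_model('wrist'); im=capture('wrist').astype(int)
for q in ([.515,.358,.085],[.515,.358,.028],[.471,.354,.028],[.559,.362,.028]): print('rake px',proj(m,q).round())
np.save('w5.npy',im.astype(np.uint8))
dark=(im.max(2)<45).astype(np.uint8); N,l,st,c=cv2.connectedComponentsWithStats(dark)
for i in range(1,N):
    if st[i,4]>200: print('dark',st[i],c[i].round(1))
E
python3 rods.py
```

```text
35.6 [0.50071782 0.17589392 0.24766475] [ 0.00152017  0.00103633 -0.99999831] [-0.63684453 -0.62779824  0.11559675]
wrist 67.0
[146 168 126   2 161] mid [-52.9 -37.3] x -53.0 -52.0 ang 89.9
[149 171  20 104 933] mid [ -2. -90.] x -50.0 56.0 ang -0.1
[ 163  171   22  103 1095] mid [ -1.2 -75. ] x -50.0 55.0 ang -1.2
[182 171  19  91 973] mid [-11.5 -56.9] x -50.0 42.0 ang -0.7
[200 171  19 104 892] mid [-10.  -40.7] x -50.0 56.0 ang 0.9
[217 171  16  12 132] mid [-46.  -22.4] x -50.0 -40.0 ang 68.1
[235 171  12  13 115] mid [-45.8  -8.1] x -50.0 -39.0 ang -50.5
[253 171  12   9  84] mid [-47.2   9.3] x -50.0 -43.0 ang 89.6
[271 170  12  14 140] mid [-45.4  26.8] x -51.0 -39.0 ang 17.6
[289 170  12  16 158] mid [-44.5  43.3] x -51.0 -37.0 ang -4.9
[304 170   2  16  25] mid [-44.8  52.1] x -51.0 -37.0 ang -0.3
[307 170  41  17 637] mid [-44.1  72.9] x -51.0 -36.0 ang -89.0
[255 187  11  85 514] mid [12.9 10.8] x -35.0 53.0 ang -0.8
[221 188  12  85 531] mid [ 10.8 -23.5] x -34.0 54.0 ang -0.4
[239 253  10  19 176] mid [43.3 -7.1] x 33.0 53.0 ang -6.2
[272 260  11  12 125] mid [46.7 26.7] x 40.0 53.0 ang -0.7
[289 261  11  11 104] mid [47.5 43.3] x 42.0 53.0 ang 4.9
top 75.0
[255 175  42  30 607] mid [33.8 60.3] x -10.0 57.0 ang -67.4
[325 200   4  18  66] mid [-31.6 -73.1] x -53.0 -11.0 ang -4.8
[311 205   4  14  37] mid [-38.5 -38.2] x -53.0 -21.0 ang -4.6
[317 205   5  11  41] mid [-34.3 -55.5] x -47.0 -22.0 ang 2.2
[331 204   5  11  34] mid [-34.3 -88.5] x -47.0 -22.0 ang 0.2
scene 63.0
[279 201  33  15 131] mid [ 12.3 -82. ] x -32.0 58.0 ang -1.1
[273 241  10   7  26] mid [-38.6  61.2] x -42.0 -34.0 ang -88.1
rake px [506. 254.]
rake px [469. 229.]
rake px [476. 182.]
rake px [462. 272.]
dark [478  60  82  44 934] [519.   81.9]
dark [136 160 218   4 624] [246.6 162. ]
dark [    0   171   560   249 53260] [280.3 347.3]
dark [ 457  217   58   54 2133] [485.6 243.2]
```

```bash
python3 - <<'E'
from h import *
im=np.load('w5.npy'); m=camera_model('wrist'); V=im.max(2)
t=np.radians(5);R=np.array([[np.cos(t),-np.sin(t)],[np.sin(t),np.cos(t)]]);c0=np.array([.533,.1535])
# row profiles: column -> rod centre and width at several rows
for x in (-.02,-.005,.01,.025,.04):
    out=[]
    for y0 in (.0105,-.0235,-.075):
        ys=np.arange(-.009,.009,.0005); v=np.array([cv2.remap(V,*[np.float32([[q]]) for q in proj(m,[*(c0+R@[x,y0+y]),.0095])],1)[0,0] for y in ys]).astype(float)
        h=v>(v.max()+v.min())/2; out.append((round((y0+ys[h].mean())*1e3,1),h.sum()*.5,int(v.max())))
    print(x,out)
E
```

```text
-0.02 [(np.float64(11.0), np.float64(7.5), 109), (np.float64(-23.2), np.float64(8.0), 123), (np.float64(-75.7), np.float64(9.5), 172)]
-0.005 [(np.float64(10.8), np.float64(8.0), 109), (np.float64(-23.5), np.float64(8.5), 107), (np.float64(-76.7), np.float64(8.0), 174)]
0.01 [(np.float64(11.0), np.float64(7.5), 109), (np.float64(-23.5), np.float64(8.5), 108), (np.float64(-76.7), np.float64(8.0), 175)]
0.025 [(np.float64(11.0), np.float64(8.5), 107), (np.float64(-23.2), np.float64(8.0), 108), (np.float64(-76.7), np.float64(8.0), 174)]
0.04 [(np.float64(11.3), np.float64(8.0), 173), (np.float64(-23.2), np.float64(8.0), 174), (np.float64(-77.0), np.float64(8.5), 174)]
```

```bash
python3 -c "
from h import *
print(finish_job())"
```

```text
the job is handed in; nothing more can be done
None
```

The job is handed in at about 36 s: all three rods lie parallel in their grooves by camera measurement and the rake stands on the bench beside the landing end, but the teeth lost contact (commanded gap under about 0.3 mm) for some 20 mm mid-comb, and one rod caught near the far wall (about 21 N sideways) until I lifted 2 mm, backed off and came again.

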